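Stop the microscope down and brighten its lamp

TASK

Turn the knurled collar on the microscope's inclined eyepiece tube until it clicks in at the marked stop, its raised rib in line with the long rib on the tube, and let go of it. Then make up for the lost light: push the spring toggle on the lamp control box all the way towards the long bar, hold it there for a good second and let it spring back upright. Never push the toggle towards the dot, and leave everything else on the bench where it is.

Things in the scene. Friction and masses are not known exactly. Their poses are not given: they have to be found in the camera images.
- collar (a joint): collar angle, rad, growing anticlockwise seen from the tube's glass end; 0 = collar rib in line with the long tube rib (marked stop). Clicks into four stops, at -1.26, -0.63, 0, +0.63; ends at -1.42, +0.80. Starts between -1.40 and -0.40. A click takes about 0.15 N m; let go within 0.2 rad of a stop it springs into it.
- collar_mid (a point): centre of the collar, on the tube's axis: a black knurled ring, 46 mm outside diameter, 22 mm high along the axis, about 0.25 m above the bench; it can be gripped across its diameter by a gripper coming down along the tube. z: along the tube, out of its glass end; x: out through the collar's raised rib (2.5 mm proud; only looks, fingers pass through it).
- tube: fixed white inclined eyepiece tube, leaning 35 degrees (0.61 rad) from vertical to the microscope's -x side. Origin at its foot, z along it, x out through the long rib. Foot 52 mm diameter up to z = 22 mm; from z = 26 mm bare tube of 36 mm diameter to the glass end at z = 100 mm. The collar's centre is at z = 66 mm.
- stop_mark (a point): middle of the long raised rib (18 mm long, 4 mm wide) on the upper side of the tube, just below the collar: the marked stop. 20 mm below the collar's centre along the tube, 22 mm from its axis. The other three stops have only short 4 mm ticks. Axes as the tube's.
- scope: white compact microscope, 220 x 150 mm foot, 215 mm high to the top of the head, fixed to the bench; origin at the centre of its underside, z up, -x towards the user's side, where the tube leans.
- lampbox: grey lamp control box, 100 (x) x 150 (y) x 55 mm high, fixed; origin at the centre of its underside, z up. A toggle stands in the middle of its top. On the top, 50 mm to +y, a long raised bar (34 mm) marks brighter; 50 mm to -y a small round dot marks dimmer (both 3 mm high, only looks).
- toggle (a joint): lean of the metal toggle, rad: 0 upright, positive towards the long bar (box +y), +0.45 fully over; negative towards the dot, to -0.45. Hinged at the box's top face, spring-centred, 0.25 N m/rad (about 4 N at 30 mm above the box when fully over).
- toggle_tip (a point): top of the toggle, 42 mm above the box's top (97 mm above the bench when upright); the toggle is a 9 mm thick rod with a 12 mm ball end.
- slide_case: bystander: flat wooden box of slides, 112 x 162 x 45 mm, fixed; origin at the centre of its underside.
- dropper: bystander: small upright amber bottle, 30 mm diameter, 70 mm tall, loose; origin at the centre of its underside.
- jar: bystander: small clear jar with a white cap, 48 mm diameter, 60 mm tall, loose; origin at the centre of its underside.
- petri: bystander: flat round glass dish with lid, 94 mm diameter, 17 mm tall, loose; origin at the centre of its underside.
- beaker: bystander: empty glass beaker, 68 mm diameter, 85 mm tall, loose; origin at the centre of its underside.
- eyepiece: bystander: spare black eyepiece standing beside the microscope, 32 mm diameter, 42 mm tall, loose; origin at the centre of its underside.
- spectacles: bystander: pair of open spectacles, 125 x 137 mm, 43 mm high, loose; origin under the bridge.
Mind the look-alikes: they are no part of the job. What is shaped like the lampbox but blue is not meant.

How it is judged:
On the way, in this order (a step that is already met when the one before it is completed fails the run):
1. the collar stands at the marked stop and has been let go (value of joint collar between -0.12 and 0.12 rad and contact force between collar and the fingers below 0.3 N), for 0.3 s.
2. the toggle is held fully over towards the long bar (value of joint collar between -0.12 and 0.12 rad and value of joint toggle above 0.32 rad), for 0.8 s.
At the end, for the whole second after the job is handed in: The collar rests within 0.12 rad of the marked stop and the toggle stands upright again, within 0.08 rad, after having been held over (value of joint collar between -0.12 and 0.12 rad and value of joint toggle between -0.08 and 0.08 rad); the robot touches nothing.
It fails at once if the toggle is pushed towards the dot (value of joint toggle below -0.1 rad).
It fails at once if a bystander is moved from its place by more than 25 mm (distance of any of dropper, jar, petri, beaker, eyepiece, spectacles from where it was at the start of the episode above 0.025 m).
It also fails if it takes over 51 s, if anything falls off the work surface, if the arm or the gripper's body presses on something with over 40 N, if the wrist force passes 120 N, or if a joint passes its speed limit or range.

ROBOT

A 6-joint arm with a two-finger parallel gripper is mounted at the origin on the work surface. World frame = base frame: x ahead of the robot, y to its left, z up, the work surface at z = 0. Lengths are in m, angles in rad, forces in N, time in s.
With the tool pointing down it reaches from about 0.35 to 0.775 m from the base axis. Payload 5.5 kg.
Tool frame: the origin (TCP) lies at the very end of the fingers, on their centre line; the grasp point (between the pads) lies 19 mm behind it; x points along the fingers, y is the direction in which the jaws open and shut, and the axes are right-handed (so a half turn about x gives the same grasp; the last joint's range is limited). The gripper opens to 85 mm and grips with 20 to 120 N. Pads are 22 mm wide; open, the fingers measure 114 mm over their backs; the gripper's body (76 mm by 85 mm) begins 54 mm behind the grasp point. The pads swing forward as they close: fully open they stand 13 mm farther back than shut.
Start: joints at [1.095, 0.313, 0.046, 1.304, 0, 1.431], TCP at [0.19, 0.543, 0.231] pointing down, gripper open.
Joint ranges: [-2.76, 2.76], [-0.86, 1.69], [-1.03, 1.26], [-2.2, 2.34], [-1.47, 1.5], [-3.14, 3.14]. Speed limits (rad/s): [2.57, 2.57, 3.14, 3.14, 3.14, 3.14].

INTERFACE

Orientations are given as a unit quaternion [w, x, y, z].
In Python, from workcell import readout, cams, env, finder gives the robot as it stands.
- The arm moves only by the tool drive_tool, never from a script. Its argument "moves" is a list that holds one entry, the list of rows, each a list of 7 numbers: the shift along the tool's x, y, z in m, then the turn, a rotation vector about the tool's x, y, z in rad, then the closure in counts, from 0 (fully open) to 255 (shut). A call has exactly 5 rows; each row is the pose to reach, as a shift and turn from the pose measured when the call began, along the tool's axes at that moment; what a row does not reach only later rows make up. A row lasts 1/8 s, in which the tool goes at most 62.5 mm and 10.7 degrees, less where a joint would pass 70% of its speed; a pose out of reach is approached as far as the arm can. A call with a gripper value outside its range is refused whole. The fingers move at their own pace and stop on an object; "squeeze" is the grip in N (left out, the last holds). Time passes only in rows, so rows that repeat a pose let the fingers close, or fill a call up. It gives the time, the measured TCP pose, the force and the opening at its end, in the units of the state.
- readout.get_state(): the state, without advancing time (a new reading comes with each control period).
- cams.read_camera(name): name is "scene" or "top"; returns the picture (480x640x3 uint8, blue, green, red); there is no depth.
- cams.camera_params(name): a dict with "mtx" (3x3 intrinsics, pixels), "dist" ([k1, k2, p1, p2, k3] as OpenCV has them; the pictures are not rectified), "R" (3x3) and "t" (3): a world point X has camera coordinates R X + t. Camera axes: x right, y down, z forward; pixel columns grow to the right and rows downward; lengths in m; the calibration is good to about 2 mm. A picture is of the moment at which its call begins. camera_params takes no time and is no camera call.
- env.hand_in(): hands the job in, once; it reports no verdict.
Trained networks look in the newest picture that a camera, given by its name, has taken for a name from the list of things; names that differ only in an ending like _2 or _b are one class to them, and where a whole thing is asked for, a point or a joint stands for the part that bears it (a point fixed in the world has none). Each returns a list of dicts, best first, with "conf" (0 to 1); they miss things now and then, are a little off and sometimes report something else, mostly with a low value. They report only what shows in the picture. A call takes as long as a camera call. They do not tell look-alikes from the thing itself.
- finder.regions_of(camera, name): "pixels" (480x640 bool, what is visible of it) and "point" ([column, row] in pixels, amid what is visible of it).
The state is a dict: "clock": time; "joint_pos": joint angles; "qvel": joint speeds; "tau": joint torques, N m; "tcp_pos": TCP position; "orientation": TCP orientation; "wrist_force": force on the tool from outside, world axes, zero at the start; "ft_torque": the same for the moment, N m; "finger_gap": finger opening in m.
Only numpy, scipy, OpenCV 4.12 (cv2) and the standard library are available. Lean on these libraries where they do the work, as an engineer would, in place of code of your own. Each camera call takes 0.05 s, during which the arm holds its last target.

## Working session

There is one attempt and no reset: what is moved stays moved. The work goes in short steps, Python scripts to look and compute and a tool call to move; the robot and the scene stay as the last step left them, time stands still between calls to the robot, and variables do not carry over. Pictures are saved under pics/ and viewed, and the job is handed in when it is done.

Besides the shell and the picture viewer there is one more tool, called after ">>>" as a command line: name --argument value ..., lists and objects as JSON in quotes. drive_tool: Moves the arm, as the interface text tells. Its arguments: {"type":"object","properties":{"moves":{"type":"array"},"squeeze":{"type":"number"}},"required":["moves"]}

```bash
mkdir -p pics; ls
python3 - <<'E'
from workcell import readout,cams
import cv2
print(readout.get_state())
for n in("scene","top"):
    cv2.imwrite(f"pics/{n}0.png",cams.read_camera(n)); print(n,cams.camera_params(n))
E
```

```text
pics
{'clock': 0.0, 'joint_pos': array([ 1.09540401e+00,  3.14015330e-01,  4.49614293e-02,  1.30359493e+00,
       -8.20467815e-06,  1.43120499e+00]), 'qvel': array([-0.00136638, -0.00171938,  0.00109733,  0.00024761,  0.00206879,
       -0.00252469]), 'tau': array([ 9.82352722e-04, -4.80622029e+01,  2.98533833e+01,  1.93255325e-02,
       -2.12995114e-04, -6.07149531e-06]), 'tcp_pos': array([0.18924458, 0.54241706, 0.2303932 ]), 'orientation': array([ 0.69696753,  0.11754138,  0.69735847, -0.11879161]), 'wrist_force': array([-0.38275419, -0.24307902,  1.03987163]), 'ft_torque': array([-0.03351792, -0.01141805,  0.04229112]), 'finger_gap': 0.08529061459975812}
scene {'mtx': array([[584.08594894,   0.        , 314.90075975],
       [  0.        , 584.08594894, 241.50809718],
       [  0.        ,   0.        ,   1.        ]]), 'dist': array([-0.16229207,  0.        ,  0.        ,  0.        ,  0.        ]), 'R': array([[ 0.50012607,  0.86586181, -0.01253937],
       [ 0.50963198, -0.30601139, -0.80413449],
       [-0.70010654,  0.39577815, -0.59431514]]), 't': array([-0.18514963, -0.12639579,  1.89861258])}
top {'mtx': array([[528.87749925,   0.        , 322.24741088],
       [  0.        , 528.87749925, 234.56022208],
       [  0.        ,   0.        ,   1.        ]]), 'dist': array([-0.11077812,  0.        ,  0.        ,  0.        ,  0.        ]), 'R': array([[-0.02728265, -0.99962176, -0.00346411],
       [-0.98494669,  0.02747354, -0.17066115],
       [ 0.17069177, -0.00124412, -0.98532369]]), 't': array([-0.04695254,  0.50223213,  1.3727014 ])}
```

View pics/scene0.png

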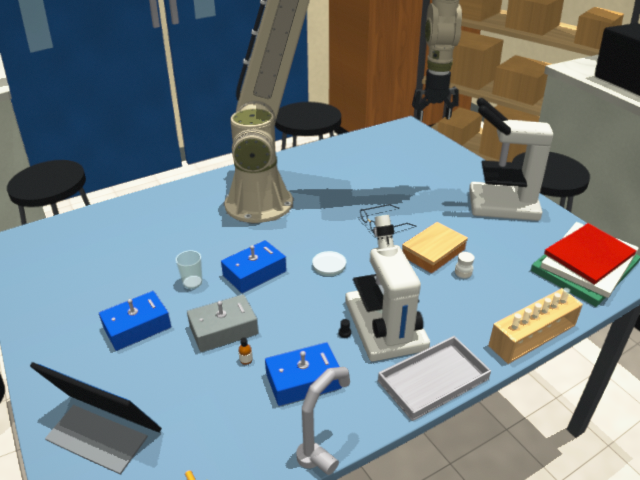

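View pics/top0.png

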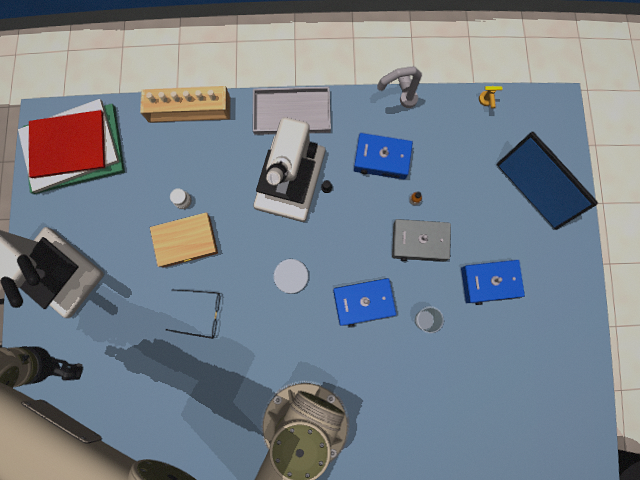

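The grey lamp box shows at scene (222,322) and top (422,240). Three blue look-alikes are at top (384,155), (365,301) and (493,281). The microscope with the tube is at scene (388,290) and top (288,170). The other white microscope, at top (45,275), is a bystander without a collar tube. I'll enlarge the crops to confirm.

Run:
```python
import cv2,numpy as np
s=cv2.imread("pics/scene0.png");t=cv2.imread("pics/top0.png")
a=cv2.resize(s[205:285,345:425],(400,400),interpolation=cv2.INTER_CUBIC)
b=cv2.resize(t[130:210,240:320],(400,400),interpolation=cv2.INTER_CUBIC)
cv2.imwrite("pics/c1.png",np.hstack([a,b]))
a=cv2.resize(s[285:365,180:260],(400,400),interpolation=cv2.INTER_CUBIC)
b=cv2.resize(t[200:280,382:462],(400,400),interpolation=cv2.INTER_CUBIC)
cv2.imwrite("pics/c2.png",np.hstack([a,b]))
```

```text
(no output)
```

View pics/c1.png

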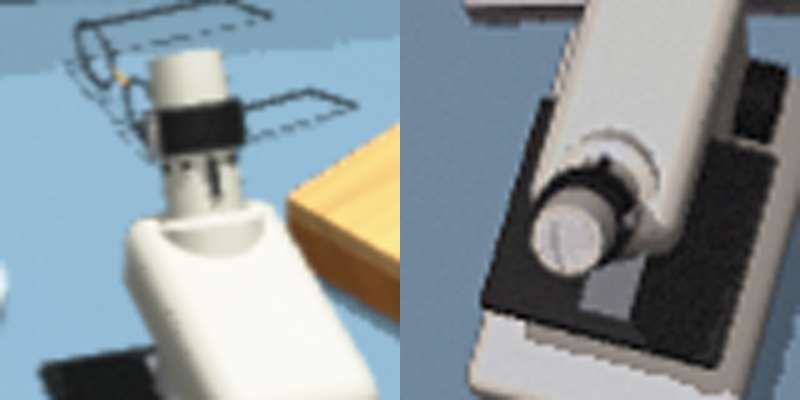

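View pics/c2.png

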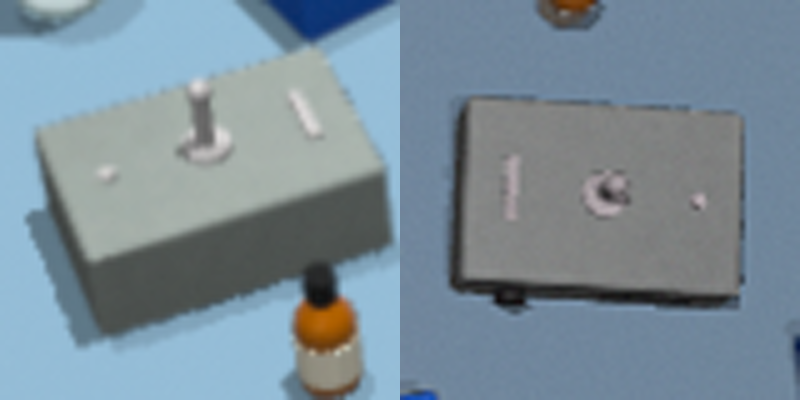

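The crop confirms both targets. The grey box has its bar at scene (241,307), left in the top view, and its dot at the other end. On the tube, the long dark rib is at scene (388,240). The collar's light rib sits clockwise of it at scene (375,231), top (286,173), so the collar angle is negative. Next I fit poses with the networks' masks.

```bash
cat > h.py <<'E'
import numpy as np,cv2,json
from workcell import readout,cams,env,finder
P={n:cams.camera_params(n) for n in("scene","top")}
def proj(n,X):
    p=P[n]; r,_=cv2.Rodrigues(p["R"]); return cv2.projectPoints(np.atleast_2d(X).astype(float),r,p["t"],p["mtx"],p["dist"])[0][:,0]
def ray(n,uv):
    p=P[n]; u=cv2.undistortPoints(np.array([[uv]],float),p["mtx"],p["dist"])[0,0]
    return -p["R"].T@p["t"], p["R"].T@np.array([u[0],u[1],1])
def plane(n,uv,z):
    c,d=ray(n,uv); return c+d*(z-c[2])/d[2]
def tri(a,b):
    c1,d1=ray("scene",a);c2,d2=ray("top",b)
    s=np.linalg.lstsq(np.c_[d1,-d2],c2-c1,rcond=None)[0]
    p,q=c1+s[0]*d1,c2+s[1]*d2
    return (p+q)/2,np.linalg.norm(p-q)
E
python3 - <<'E'
from h import *
M={}
for n in P:
    cams.read_camera(n)
    for k in("tube","collar","lampbox","toggle","scope"):
        r=finder.regions_of(n,k)
        for i,q in enumerate(r[:4]):
            print(n,k,round(q["conf"],2),q["point"],q["pixels"].sum())
            M[f"{n}_{k}_{i}"]=q["pixels"]
np.savez("m.npz",**M)
# lampbox marks
for nm,a,b,z in(("bar",(241.2,307.6),(484.4-0,0),.058),):pass
sc={"bar":(180+306/5,285+113/5),"dot":(180+106/5,285+174/5),"tog":(180+208/5,285+147/5)}
tp={"bar":(382+112/5,200+187/5),"dot":(382+299/5,200+202/5),"tog":(382+205/5,200+192/5)}
for k in sc:
    print(k,tri(sc[k],tp[k]),plane("scene",sc[k],.058),plane("top",tp[k],.058))
print("tip",tri((180+199/5,285+88/5),(382+215/5,200+188/5)))
E
```

```text
scene tube 0.77 [382.3, 235.1] 693
scene tube 0.56 [362.8, 210.1] 5
scene collar 0.66 [381.3, 232.7] 194
scene lampbox 0.97 [296.3, 370.0] 2875
scene lampbox 0.86 [134.0, 318.8] 2615
scene lampbox 0.62 [256.0, 263.5] 2098
scene lampbox 0.61 [223.6, 321.2] 2724
scene toggle 0.6 [252.5, 250.2] 44
scene toggle 0.57 [217.3, 307.1] 40
scene toggle 0.41 [464.6, 261.0] 374
scene toggle 0.22 [245.6, 349.9] 301
scene scope 0.65 [346.1, 326.5] 215
scene scope 0.61 [386.5, 303.0] 7204
scene scope 0.43 [382.5, 237.9] 672
top tube 0.82 [277.3, 171.8] 529
top collar 0.49 [280.9, 167.0] 151
top lampbox 0.64 [383.1, 156.2] 2069
top lampbox 0.64 [364.2, 302.4] 2219
top lampbox 0.58 [489.9, 282.9] 2319
top lampbox 0.56 [420.7, 241.1] 2255
top scope 0.7 [289.6, 171.9] 4893
bar (array([ 0.48584226, -0.27631657,  0.05559298]), np.float64(0.0051384197825323375)) [ 0.48956711 -0.27493138  0.058     ] [ 0.48445028 -0.2783104   0.058     ]
dot (array([ 0.47495146, -0.37657865,  0.054162  ]), np.float64(0.004440525319826306)) [ 0.4801367  -0.37564866  0.058     ] [ 0.47357021 -0.37779859  0.058     ]
tog (array([ 0.48191061, -0.32647827,  0.05368757]), np.float64(0.004581311321646066)) [ 0.48753323 -0.32582498  0.058     ] [ 0.48036871 -0.32778282  0.058     ]
tip (array([ 0.4781935 , -0.32515849,  0.08868352]), np.float64(0.004276243628334223))
```

```bash
cat > fit.py <<'E'
from h import *
from scipy.optimize import minimize,differential_evolution
M=np.load("m.npz")
def frame(psi):
    # psi: yaw of scope; tube leans to scope -x
    c,s=np.cos(psi),np.sin(psi);R=np.array([[c,-s,0],[s,c,0],[0,0,1]])
    a=np.radians(35); z=R@[-np.sin(a),0,np.cos(a)]; x=R@[np.cos(a),0,np.sin(a)]
    return np.c_[x,np.cross(z,x),z]
th=np.linspace(0,2*np.pi,40,endpoint=False)
def cyl(mid,F,r,z0,z1):
    return np.vstack([mid+(np.c_[r*np.cos(th),r*np.sin(th),0*th+z])@F.T for z in(z0,z1)])
K=4
def hull(n,X):
    im=np.zeros((480*1,640),np.uint8)
    uv=proj(n,X); h=cv2.convexHull(uv.astype(np.float32))
    cv2.fillConvexPoly(im,np.round(h*256).astype(np.int32),255,cv2.LINE_AA,8); return im/255.
def model(n,mid,F):
    low=hull(n,cyl(mid,F,.018,-.040,-.011)); col=hull(n,cyl(mid,F,.023,-.011,.011)); up=hull(n,cyl(mid,F,.018,.011,.034))
    if n=="top": col=col*(1-up)
    return col,np.maximum(low,up) if n=="scene" else up
E
cat > f2.py <<'E'
from fit import *
# own segmentation views of masks
for n,(x,y) in(("scene",(345,205)),("top",(240,130))):
    im=cv2.imread(f"pics/{n}0.png")
    for k,c in(("tube_0",(0,0,255)),("collar_0",(0,255,0))):
        m=M[f"{n}_{k}"]; im[m]=(im[m]*.6+np.array(c)*.4).astype(np.uint8)
    cv2.imwrite(f"pics/ov_{n}.png",cv2.resize(im[y:y+80,x:x+80],(400,400),interpolation=cv2.INTER_NEAREST))
cv2.imwrite("pics/ov.png",np.hstack([cv2.imread("pics/ov_scene.png"),cv2.imread("pics/ov_top.png")]))
print(tri((382,230.5),(280,170)))
E
python3 f2.py
```

```text
(array([0.62011336, 0.03459791, 0.25357721]), np.float64(0.002169860149038175))
```

View pics/ov.png

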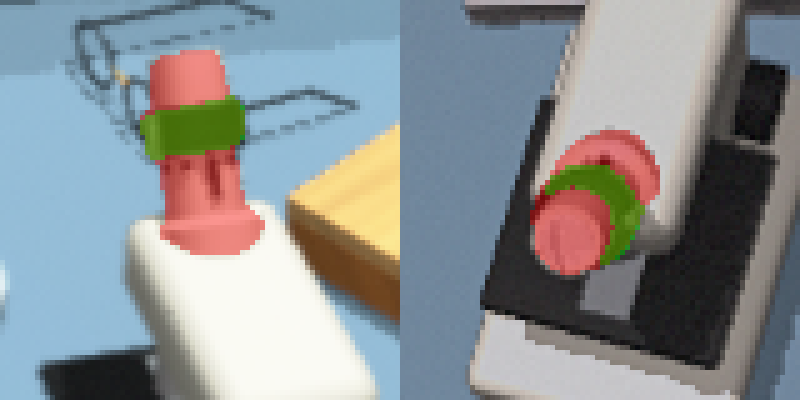

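```bash
cat > f3.py <<'E'
from fit import *
ts=M["scene_tube_0"].copy(); ts[241:]=0
tt=M["top_tube_0"].astype(np.uint8); nl,lab=cv2.connectedComponents(tt); tt=lab==lab[177,273]
tt2=tt.copy(); tt2[:165]=0
cs,ct=M["scene_collar_0"],M["top_collar_0"]
def cost(p,off=True):
    mid=p[:3];F=frame(p[3]); 
    c,t=model("scene",mid,F); t=t*(1-c); t[241:]=0
    e=np.abs(c-cs).sum()+np.abs(np.maximum(t,c)-(ts|cs)).sum()
    c,t=model("top",mid,F)
    e+=np.abs(c-ct).sum()+np.abs(t-tt2).sum()
    return e
best=None
for psi in np.linspace(-.6,.3,7):
    r=minimize(cost,[.615,.035,.253,psi],method="Nelder-Mead",options=dict(initial_simplex=np.array([[.615,.035,.253,psi]]+[list(np.array([.615,.035,.253,psi])+d) for d in np.diag([.006,.006,.006,.15])])))
    print(round(psi,2),r.x.round(4),round(r.fun,1))
# scope base
m=M["top_scope_0"]
E
python3 f3.py
python3 - <<'E'
import sys;sys.path.insert(0,'.')
from h import *
# base foot corners read in the top crop : left-bottom, right-bottom (front edge, user side)
t=cv2.imread("pics/top0.png");s=cv2.imread("pics/scene0.png")
a=cv2.resize(t[110:230,245:335],(450,600),interpolation=cv2.INTER_CUBIC);cv2.imwrite("pics/base.png",a)
E
```

```text
-0.6 [ 0.6152  0.0423  0.2479 -0.3435] 340.5
-0.45 [ 0.6147  0.0426  0.248  -0.3183] 341.6
-0.3 [ 0.6154  0.0426  0.2484 -0.3134] 342.2
-0.15 [ 0.6151  0.0421  0.2485 -0.3289] 341.6
0.0 [ 0.6152  0.0421  0.2483 -0.3444] 340.5
0.15 [ 0.6154  0.0423  0.2481 -0.3498] 340.1
0.3 [ 0.6156  0.042   0.2479 -0.3303] 341.6
```

View pics/base.png

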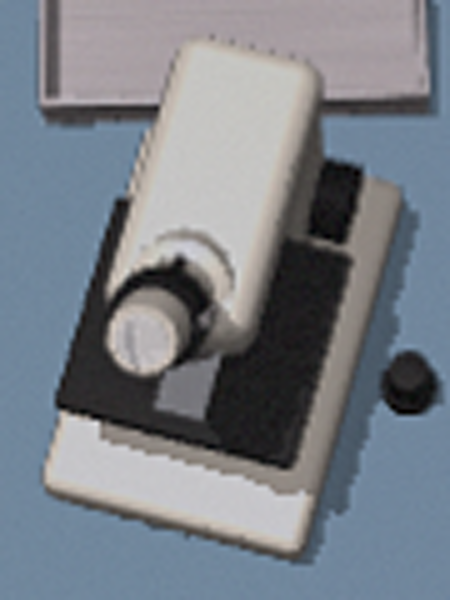

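```bash
cat > f4.py <<'E'
from fit import *
import sys
p=eval(sys.argv[1]); tag=sys.argv[2]
q=lambda u,v:(245+u/5,110+v/5)
A,B,C=[plane("top",q(*x),.03) for x in((48,490),(295,556),(402,190))]
d=B-A; e=C-B; print("front",np.linalg.norm(d),"psi",np.arctan2(d[1],d[0])+np.pi/2,"side",np.linalg.norm(e),np.arctan2(e[1],e[0]))
out=[]
for n,(x,y) in(("scene",(345,205)),("top",(240,130))):
    im=cv2.imread(f"pics/{n}0.png"); S=10; big=cv2.resize(im[y:y+60,x:x+60],None,fx=S*2/3,fy=S*2/3,interpolation=cv2.INTER_NEAREST)
    F=frame(p[3]); f=S*2/3
    for r,z,c in((.018,.034,(0,255,255)),(.023,.011,(0,255,0)),(.023,-.011,(0,255,0)),(.018,-.04,(255,0,255)),(.026,-.044,(255,0,0))):
        uv=proj(n,cyl(np.array(p[:3]),F,r,z,z)[:40])
        cv2.polylines(big,[np.round((uv-[x-.5,y-.5])*f).astype(int)],True,c,1)
    uv=proj(n,[np.array(p[:3])+F@[.022,0,-.029],np.array(p[:3])+F@[.022,0,-.011]])
    cv2.polylines(big,[np.round((uv-[x-.5,y-.5])*f).astype(int)],False,(0,0,255),1)
    if len(p)>4:
        a=p[4];uv=proj(n,[np.array(p[:3])+F@[.0255*np.cos(a),.0255*np.sin(a),z] for z in(-.011,.011)])
        cv2.polylines(big,[np.round((uv-[x-.5,y-.5])*f).astype(int)],False,(0,128,255),2)
    out.append(big)
cv2.imwrite(f"pics/{tag}.png",np.hstack(out))
E
python3 f4.py "[.6153,.0422,.248,-.335,-1.0]" fa
```

```text
front 0.14028088953804757 psi -0.29372451988828296 side 0.21622172217653557 -0.3004560201619277
```

View pics/fa.png

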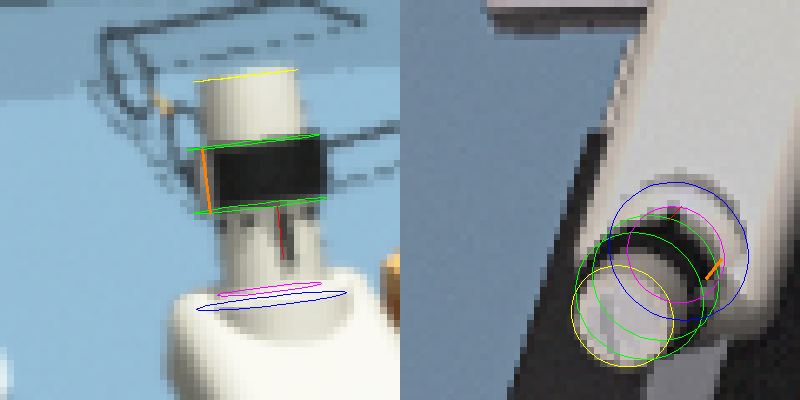

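```bash
cat > f5.py <<'E'
from fit import *
import fit
ts=M["scene_tube_0"].copy(); ts[241:]=0
tt=M["top_tube_0"].astype(np.uint8); nl,lab=cv2.connectedComponents(tt); tt=lab==lab[177,273]
cs,ct=M["scene_collar_0"],M["top_collar_0"]; tt2=tt.copy(); tt2[:165]=0
o={"scene":np.zeros(2),"top":np.zeros(2)}
pj=fit.proj
fit.proj=lambda n,X:pj(n,X)+o[n]
def cost(q):
    p=q*np.array([.01,.01,.01,1,1,1,1]); o["scene"]=p[3:5];o["top"]=p[5:7]
    mid=p[:3]+[.615,.042,.248];F=frame(-.297)
    c,t=model("scene",mid,F); t=t*(1-c); t[241:]=0
    e=np.abs(c-cs).sum()+np.abs(np.maximum(t,c)-(ts|cs)).sum()
    c,t=model("top",mid,F)
    e+=np.abs(c-ct).sum()+np.abs(t-tt2).sum()
    return e+8*(p[3:]**2).sum()
for s in range(3):
    rng=np.random.default_rng(s)
    r=minimize(cost,np.zeros(7),method="Nelder-Mead",options=dict(initial_simplex=np.vstack([np.zeros(7),np.eye(7)*.7])+rng.normal(0,.1,(8,7)),maxiter=1500))
    p=r.x*np.array([.01,.01,.01,1,1,1,1]); print((p[:3]+[.615,.042,.248]).round(4),p[3:].round(2),r.fun.round(1))
E
python3 f5.py
cat > t.py <<'E'
# collar standoff calculator: rows needed from current state
from fit import *
from scipy.spatial.transform import Rotation as Ro
def target(mid,psi,alpha,h):
    """tool pose: TCP on tube axis at height h over collar mid; jaw y at angle alpha from tube +y"""
    F=frame(psi); c,s=np.cos(alpha),np.sin(alpha)
    y=F@[-s,c,0]; x=-F[:,2]; return mid+F[:,2]*h, np.c_[x,y,np.cross(x,y)]
def delta(pos,R):
    st=readout.get_state(); q=st["orientation"]; R0=Ro.from_quat([q[1],q[2],q[3],q[0]]).as_matrix()
    return R0.T@(pos-st["tcp_pos"]), Ro.from_matrix(R0.T@R).as_rotvec()
def show(pos,R):
    a,b=delta(pos,R); print("shift",a.round(4),"turn",b.round(4),"|t|deg",np.degrees(np.linalg.norm(b)).round(1))
E
python3 - <<'E'
import sys;sys.path.insert(0,'.')
from t import *
m=np.array([.616,.04,.249])
for al in(-.6,0):
  P_,R=target(m,-.297,al,.14); print(P_.round(3)); show(P_,R)
E
```

```text
[0.6155 0.0423 0.2485] [ 0.25 -0.06  0.32  0.12] 339.2
[0.6158 0.0423 0.2483] [0.14 0.04 0.19 0.24] 339.2
[0.6155 0.0423 0.2479] [ 0.22 -0.11  0.18  0.12] 339.2
[0.539 0.064 0.364]
shift [-0.1324 -0.3374  0.4882] turn [ 0.5434 -0.5875  0.1941] |t|deg 47.2
[0.539 0.064 0.364]
shift [-0.1324 -0.3374  0.4882] turn [-0.0376 -0.6108  0.0116] |t|deg 35.1
```

>>> drive_tool --moves '[[[-0.04, -0.03, 0.04, 0, 0, 0, 0], [-0.08, -0.06, 0.08, 0.05, -0.05, 0.02, 0], [-0.11, -0.095, 0.125, 0.12, -0.13, 0.04, 0], [-0.13, -0.13, 0.175, 0.2, -0.22, 0.07, 0], [-0.13, -0.165, 0.225, 0.27, -0.3, 0.1, 0]]]' --squeeze 40

```text
clock: 1.32
tcp_pos: [0.3462, 0.3161, 0.3636]
orientation: [0.777, 0.228, 0.554, -0.191]
wrist_force: [0.4, 1.2, -0.4]
finger_gap: 0.0855
```

```bash
cat > s.py <<'E'
from t import *
import sys
st=readout.get_state(); print(st["clock"],st["tcp_pos"].round(4),st["joint_pos"].round(3),"F",st["wrist_force"].round(1),"T",st["ft_torque"].round(2),"gap",st["finger_gap"].round(4))
m=np.array([.6155,.0423,.2485])
if len(sys.argv)>2:
    show(*target(m,-.297,float(sys.argv[1]),float(sys.argv[2])))
E
python3 s.py -.6 .14
```

```text
Traceback (most recent call last):
  File "s.py", line 3, in <module>
    st=readout.get_state(); print(st["clock"],st["tcp_pos"].round(4),st["joint_pos"].round(3),"F",st["wrist_force"].round(1),"T",st["ft_torque"].round(2),"gap",st["finger_gap"].round(4))
                                                                                                                                                                ^^^^^^^^^^^^^^^^^^^^^^
AttributeError: 'float' object has no attribute 'round'
```

```bash
sed -i 's/st\["finger_gap"\].round(4)/round(float(st["finger_gap"]),4)/' s.py; python3 s.py -.6 .14
```

```text
1.325 [0.3462 0.3161 0.3636] [ 0.723 -0.066 -0.116  1.309 -0.242  1.307] F [ 0.4  1.2 -0.4] T [ 0.03  0.22 -0.04] gap 0.0855
shift [ 0.0717 -0.1     0.2908] turn [ 0.2697 -0.2854  0.0871] |t|deg 23.0
```

>>> drive_tool --moves '[[[0.014, -0.02, 0.058, 0.05, -0.06, 0.02, 0], [0.029, -0.04, 0.116, 0.11, -0.12, 0.035, 0], [0.043, -0.06, 0.174, 0.16, -0.17, 0.05, 0], [0.057, -0.08, 0.233, 0.22, -0.23, 0.07, 0], [0.072, -0.1, 0.291, 0.27, -0.285, 0.087, 0]]]'

```text
clock: 1.95
tcp_pos: [0.5366, 0.0679, 0.3637]
orientation: [0.818, 0.325, 0.396, -0.261]
wrist_force: [0.6, 0.1, 0.2]
finger_gap: 0.0854
```

```bash
python3 s.py -.6 .14
python3 - <<'E'
from t import *
o=[]
for n,(x,y) in(("scene",(320,170)),("top",(220,110))):
    im=cams.read_camera(n); cv2.imwrite(f"pics/{n}1.png",im)
    o.append(cv2.resize(im[y:y+100,x:x+100],(400,400),interpolation=cv2.INTER_CUBIC))
cv2.imwrite("pics/v1.png",np.hstack(o))
E
```

```text
1.95 [0.5366 0.0679 0.3637] [ 0.102 -0.21  -0.377  0.828 -0.226  0.934] F [0.6 0.1 0.2] T [0.18 0.5  0.05] gap 0.0854
shift [ 0.0019 -0.0001  0.0023] turn [-0.0023  0.0022 -0.0013] |t|deg 0.2
```

View pics/v1.png

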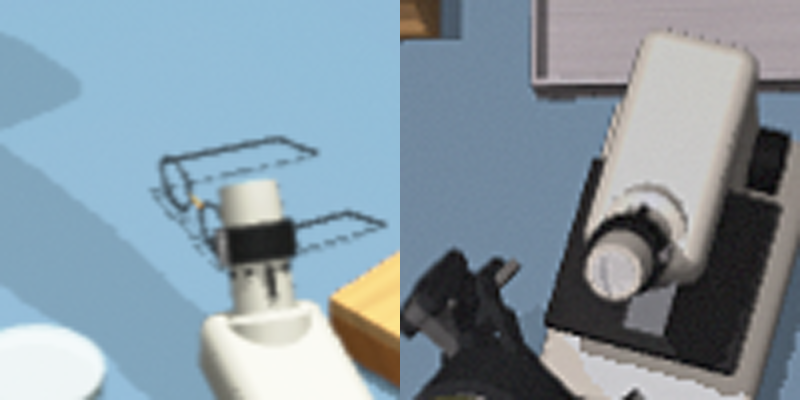

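Run:
```python
from t import *
st=readout.get_state(); q=st["orientation"]; R0=Ro.from_quat([q[1],q[2],q[3],q[0]]).as_matrix();p=st["tcp_pos"]
o=[]
for n in P:
    im=cv2.imread(f"pics/{n}1.png"); 
    pts=proj(n,[p+R0@v for v in ([0,0,0],[-.013,.0425,0.011],[-.013,.0425,-.011],[-.013,-.0425,.011],[-.013,-.0425,-.011],[-.013,.057,0],[-.013,-.057,0])])
    print(n,pts[0].round(1))
    x,y=(pts[0]-45).astype(int); x=max(x,0);y=max(y,0)
    big=cv2.resize(im[y:y+90,x:x+90],(400,400),interpolation=cv2.INTER_CUBIC)
    for i,u in enumerate(pts): cv2.circle(big,tuple(np.round((u-[x-.5,y-.5])*400/90).astype(int)),2,[(0,0,255),(0,255,0),(0,255,0),(255,0,255),(255,0,255),(255,255,0),(255,255,0)][i],-1)
    o.append(big)
cv2.imwrite("pics/v2.png",np.hstack(o))
```

```text
scene [374.  169.9]
top [261.2 193.2]
```

View pics/v2.png

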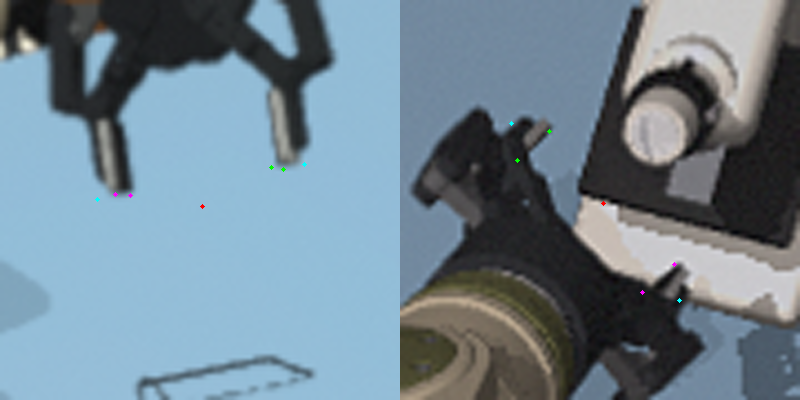

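```bash
cat > f6.py <<'E'
exec(open("f5.py").read().split("def cost")[0])
import itertools
def mk(os,ot):
  def cost(q):
    o["scene"]=np.array(os);o["top"]=np.array(ot)
    mid=q*.01+[.615,.042,.248];F=frame(-.297)
    c,t=model("scene",mid,F); t=t*(1-c); t[241:]=0
    e=np.abs(np.maximum(t,c)-(ts|cs)).sum()
    c,t=model("top",mid,F)
    return e+np.abs(c-ct).sum()+np.abs(t-tt2).sum()
  return cost
for os,ot in(((0,0),(0,0)),((1,-.8),(.6,0)),((1,-.8),(0,0)),((1,0),(.5,.5))):
    r=minimize(mk(os,ot),np.zeros(3),method="Nelder-Mead",options=dict(initial_simplex=np.vstack([np.zeros(3),np.eye(3)*.6])))
    print(os,ot,(r.x*.01+[.615,.042,.248]).round(4),r.fun.round(1))
E
python3 f6.py
```

```text
(0, 0) (0, 0) [0.6155 0.0421 0.2475] 287.9
(1, -0.8) (0.6, 0) [0.6156 0.0422 0.2457] 293.6
(1, -0.8) (0, 0) [0.6154 0.0411 0.2469] 286.6
(1, 0) (0.5, 0.5) [0.6164 0.0413 0.2485] 294.1
```

```bash
sed -i 's/.6155,.0423,.2485/.6155,.042,.2477/' s.py; python3 s.py -.6 .14;python3 s.py -.6 -.022
```

```text
2.05 [0.5371 0.0653 0.3623] [ 0.098 -0.207 -0.377  0.828 -0.227  0.936] F [-1.9 -0.5 -0.4] T [0.16 0.53 0.05] gap 0.0854
shift [0.0008 0.0012 0.0006] turn [-0.0062  0.0035  0.0033] |t|deg 0.5
2.05 [0.5371 0.0653 0.3623] [ 0.098 -0.207 -0.377  0.828 -0.227  0.936] F [-1.9 -0.5 -0.4] T [0.16 0.53 0.05] gap 0.0854
shift [0.1628 0.0018 0.    ] turn [-0.0062  0.0035  0.0033] |t|deg 0.5
```

>>> drive_tool --moves '[[[0.03, 0.001, 0, 0, 0.003, 0.003, 0], [0.065, 0.001, 0, 0, 0.003, 0.003, 0], [0.1, 0.001, 0, 0, 0.003, 0.003, 0], [0.135, 0.001, 0, 0, 0.003, 0.003, 0], [0.163, 0.001, 0, 0, 0.003, 0.003, 0]]]'

```text
clock: 2.68
tcp_pos: [0.627, 0.0381, 0.2278]
orientation: [0.817, 0.327, 0.397, -0.262]
wrist_force: [-0.7, 0.2, 0.3]
finger_gap: 0.0852
```

```bash
python3 s.py -.6 -.022
python3 - <<'E'
from t import *
o=[]
for n,(x,y) in(("scene",(330,180)),("top",(230,120))):
    im=cams.read_camera(n); cv2.imwrite(f"pics/{n}2.png",im)
    o.append(cv2.resize(im[y:y+90,x:x+90],(400,400),interpolation=cv2.INTER_CUBIC))
cv2.imwrite("pics/v3.png",np.hstack(o))
E
```

```text
2.675 [0.627  0.0381 0.2278] [ 0.018  0.011 -0.523  0.451 -0.179  0.867] F [-0.7  0.2  0.3] T [0.12 0.48 0.03] gap 0.0852
shift [-0.0013  0.0011  0.001 ] turn [-0.0056 -0.0008  0.001 ] |t|deg 0.3
```

View pics/v3.png

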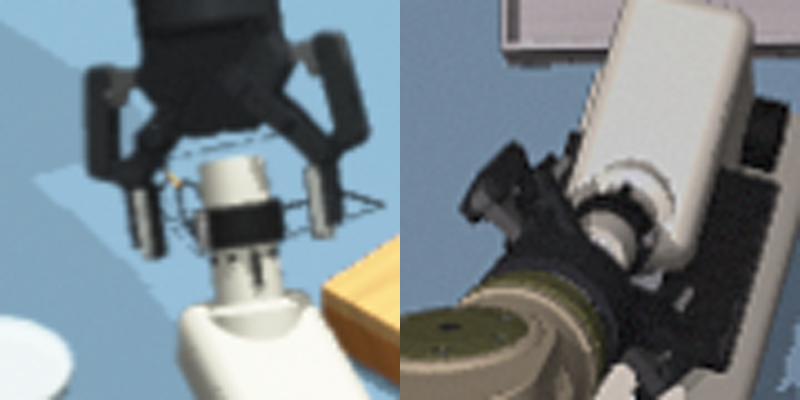

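>>> drive_tool --moves '[[[0, 0.001, 0, 0, 0, 0, 60], [0, 0.001, 0, 0, 0, 0, 100], [0, 0.001, 0, 0, 0, 0, 140], [0, 0.001, 0, 0, 0, 0, 140], [0, 0.001, 0, 0, 0, 0, 140]]]' --squeeze 40

```text
clock: 3.4
tcp_pos: [0.6276, 0.0399, 0.2282]
orientation: [0.817, 0.327, 0.398, -0.261]
wrist_force: [-2.0, 6.4, 4.5]
finger_gap: 0.045
```

```bash
python3 s.py 0.66 -.022
```

```text
3.4 [0.6276 0.0399 0.2282] [ 0.021  0.012 -0.52   0.453 -0.178  0.868] F [-2.   6.4  4.5] T [0.89 0.15 0.53] gap 0.045
shift [-0.0009 -0.0005  0.0019] turn [-1.265  -0.0023 -0.0019] |t|deg 72.5
```

>>> drive_tool --moves '[[[0, 0, 0, -0.16, 0, 0, 140], [0, 0, 0, -0.32, 0, 0, 140], [0, 0, 0, -0.48, 0, 0, 140], [0, 0, 0, -0.64, 0, 0, 140], [0, 0, 0, -0.8, 0, 0, 140]]]'

```text
clock: 4.03
tcp_pos: [0.6275, 0.0399, 0.2282]
orientation: [0.879, -0.019, 0.468, -0.084]
wrist_force: [2.7, 1.3, -3.1]
finger_gap: 0.045
```

```bash
python3 s.py 0.66 -.022
```

```text
4.025 [0.6275 0.0399 0.2282] [ 0.021  0.012 -0.52   0.453 -0.178  0.064] F [ 2.7  1.3 -3.1] T [0.55 0.27 0.11] gap 0.045
shift [-0.0009 -0.0018  0.001 ] turn [-0.4601 -0.0012 -0.0026] |t|deg 26.4
```

>>> drive_tool --moves '[[[0, 0, 0, -0.15, 0, 0, 140], [0, 0, 0, -0.3, 0, 0, 140], [0, 0, 0, -0.46, 0, 0, 140], [0, 0, 0, -0.46, 0, 0, 140], [0, 0, 0, -0.46, 0, 0, 140]]]'

```text
clock: 4.65
tcp_pos: [0.6275, 0.04, 0.2283]
orientation: [0.852, -0.218, 0.475, 0.024]
wrist_force: [4.3, 0.5, -4.7]
finger_gap: 0.0452
```

```bash
python3 s.py 0.66 -.022
cat > look.py <<'E'
from t import *
import sys
tag=sys.argv[1]; o=[]
for n,(x,y) in(("scene",(345,205)),("top",(240,130))):
    im=cams.read_camera(n); cv2.imwrite(f"pics/{n}_{tag}.png",im)
    o.append(cv2.resize(im[y:y+70,x:x+70],(400,400),interpolation=cv2.INTER_CUBIC))
cv2.imwrite(f"pics/l_{tag}.png",np.hstack(o))
E
python3 look.py a
```

```text
4.65 [0.6275 0.04   0.2283] [ 0.021  0.012 -0.52   0.453 -0.178 -0.394] F [ 4.3  0.5 -4.7] T [0.39 0.28 0.24] gap 0.0452
shift [-0.0008 -0.002   0.0001] turn [-0.0027 -0.0005 -0.0028] |t|deg 0.2
```

View pics/l_a.png

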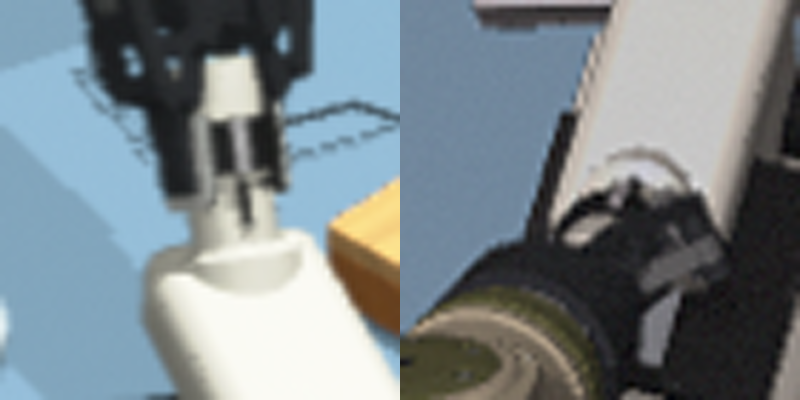

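The collar's light rib is at (238,145) in the crop, and the long rib at (247,205). They line up along the tube's slanted image axis, so I release.

>>> drive_tool --moves '[[[0, 0, 0, 0, 0, 0, 90], [0, 0, 0, 0, 0, 0, 40], [0, 0, 0, 0, 0, 0, 0], [0, 0, 0, 0, 0, 0, 0], [0, 0, 0, 0, 0, 0, 0]]]'

```text
clock: 5.38
tcp_pos: [0.6275, 0.0399, 0.2283]
orientation: [0.852, -0.218, 0.475, 0.024]
wrist_force: [0.2, -1.1, -0.2]
finger_gap: 0.0852
```

```bash
python3 s.py 0.66 .14; python3 look.py b
```

```text
5.375 [0.6275 0.0399 0.2283] [ 0.021  0.012 -0.52   0.453 -0.178 -0.395] F [ 0.2 -1.1 -0.2] T [ 0.12  0.48 -0.02] gap 0.0852
shift [-1.628e-01 -1.500e-03 -1.000e-04] turn [-0.0018 -0.0004 -0.0026] |t|deg 0.2
```

View pics/l_b.png

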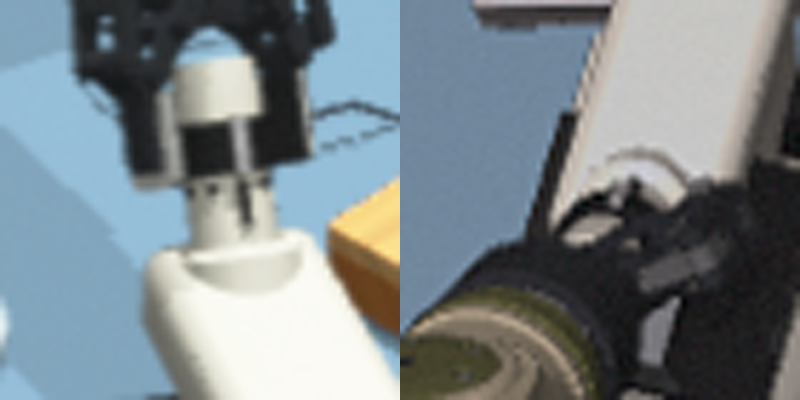

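Released: the rib stays in line at (240,148) above the long rib at (247,205). Now I withdraw along the tube.

>>> drive_tool --moves '[[[-0.03, -0.001, 0, 0, 0, 0, 0], [-0.065, -0.001, 0, 0, 0, 0, 0], [-0.1, -0.001, 0, 0, 0, 0, 0], [-0.135, -0.001, 0, 0, 0, 0, 0], [-0.165, -0.001, 0, 0, 0, 0, 0]]]'

```text
clock: 6.1
tcp_pos: [0.5368, 0.0665, 0.3654]
orientation: [0.852, -0.218, 0.475, 0.024]
wrist_force: [-0.7, 0.6, -0.3]
finger_gap: 0.0852
```

```bash
python3 s.py 0.66 .14; python3 look.py c
python3 - <<'E'
from t import *
# rib angle prediction overlay for angles
mid=np.array([.6155,.042,.2477]);F=frame(-.297)
for n in P:
  for a in(-.3,-.15,0,.15,.3):
    print(n,a,proj(n,[mid+F@[.0245*np.cos(a),.0245*np.sin(a),0], mid+F@[.022,0,-.020]]).round(1).tolist())
E
```

```text
6.1 [0.5368 0.0665 0.3654] [ 0.096 -0.209 -0.37   0.836 -0.219 -0.331] F [-0.7  0.6 -0.3] T [ 0.13  0.46 -0.02] gap 0.0852
shift [ 0.0037 -0.0003 -0.0003] turn [-0.002   0.0005 -0.0024] |t|deg 0.2
scene -0.3 [[382.8, 231.1], [386.9, 239.4]]
scene -0.15 [[384.4, 230.9], [386.9, 239.4]]
scene 0 [[386.0, 230.6], [386.9, 239.4]]
scene 0.15 [[387.5, 230.4], [386.9, 239.4]]
scene 0.3 [[388.9, 230.2], [386.9, 239.4]]
top -0.3 [[281.5, 164.0], [280.3, 161.3]]
top -0.15 [[280.1, 163.2], [280.3, 161.3]]
top 0 [[278.6, 162.7], [280.3, 161.3]]
top 0.15 [[277.0, 162.4], [280.3, 161.3]]
top 0.3 [[275.5, 162.4], [280.3, 161.3]]
```

View pics/l_c.png

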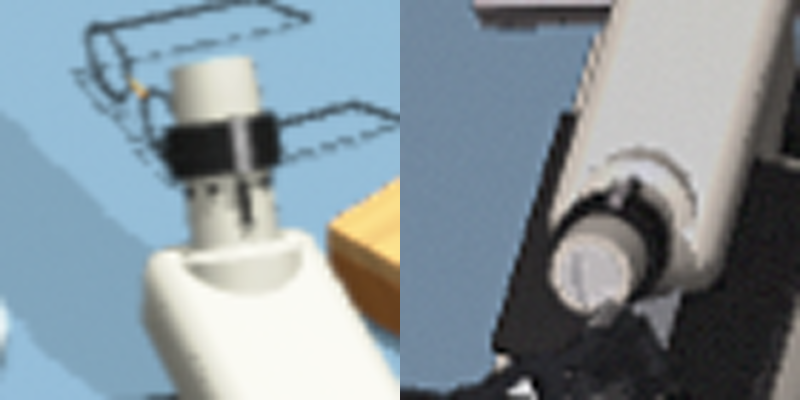

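Collar checked: rib at scene (387.0, 230.7), long rib at (388.2, 241.4). The difference of -1.1 px compares with a predicted -0.9 px at angle 0, so it is seated. Now I locate the toggle with the offsets measured on the gripper.

```bash
cat >> t.py <<'E'
def tog(base,yaw,b,z):
    c,s=np.cos(yaw),np.sin(yaw); ex=np.array([c,s,0]);ey=np.array([-s,c,0])
    x=np.array([0,0,-1.]); R=np.c_[x,ex,np.cross(x,ex)]
    p=np.array([base[0],base[1],0])+ey*b; p[2]=z; return p,R
E
python3 - <<'E'
from t import *
os=np.array([1,-.8]);ot=np.array([.6,0])
sc={"bar":(180+306/5,285+113/5),"dot":(180+106/5,285+174/5),"tog":(180+208/5,285+147/5),"tip":(180+199/5,285+88/5)}
tp={"bar":(382+112/5,200+187/5),"dot":(382+299/5,200+202/5),"tog":(382+205/5,200+192/5),"tip":(382+215/5,200+188/5)}
for k in sc:
    a=np.array(sc[k])-os-.4;b=np.array(tp[k])-ot-.4
    X,e=tri(a,b); z={"tip":.091}.get(k,.057); print(k,X.round(4),e.round(4),plane("scene",a,z).round(4),plane("top",b,z).round(4))
p,R=tog((.483,-.327),-.108,-.045,.2); print(p); show(p,R)
E
```

```text
bar [ 0.4859 -0.2768  0.0546] 0.0011 [ 0.4881 -0.2781  0.057 ] [ 0.4858 -0.2759  0.057 ]
dot [ 0.4752 -0.3771  0.0532] 0.0017 [ 0.4787 -0.3788  0.057 ] [ 0.4749 -0.3754  0.057 ]
tog [ 0.4821 -0.327   0.0527] 0.0016 [ 0.4861 -0.329   0.057 ] [ 0.4817 -0.3254  0.057 ]
tip [ 0.4784 -0.3256  0.0877] 0.0018 [ 0.4814 -0.3275  0.091 ] [ 0.4782 -0.3242  0.091 ]
[ 0.47814944 -0.37173781  0.2       ]
shift [ 0.1767 -0.3227 -0.2982] turn [ 1.9659  0.683  -0.264 ] |t|deg 120.2
```

>>> drive_tool --moves '[[[-0.03, -0.02, -0.02, 0.1, 0.035, -0.015, 0], [-0.03, -0.06, -0.06, 0.26, 0.09, -0.035, 60], [-0.02, -0.1, -0.1, 0.42, 0.145, -0.056, 120], [0.01, -0.14, -0.135, 0.58, 0.2, -0.078, 200], [0.04, -0.18, -0.17, 0.74, 0.257, -0.1, 255]]]'

```text
clock: 6.82
tcp_pos: [0.469, -0.1714, 0.3195]
orientation: [0.808, 0.082, 0.541, -0.218]
wrist_force: [1.0, 0.2, -0.2]
finger_gap: 0.0124
```

```bash
cat > g.py <<'E'
from t import *
import sys
st=readout.get_state(); print(st["clock"],st["tcp_pos"].round(4),st["joint_pos"].round(3),"F",st["wrist_force"].round(1),"gap",round(float(st["finger_gap"]),4))
show(*tog((.4818,-.327),-.108,float(sys.argv[1]),float(sys.argv[2])))
E
python3 g.py -.045 .2
```

```text
6.825 [ 0.469  -0.1714  0.3195] [-0.452 -0.182 -0.37   0.965 -0.098 -0.034] F [ 1.   0.2 -0.2] gap 0.0124
shift [ 0.1641 -0.1627  0.0326] turn [ 1.2202  0.4254 -0.1646] |t|deg 74.6
```

>>> drive_tool --moves '[[[0.02, -0.02, 0.004, 0.16, 0.056, -0.022, 255], [0.04, -0.045, 0.008, 0.32, 0.112, -0.043, 255], [0.06, -0.07, 0.013, 0.48, 0.167, -0.065, 255], [0.08, -0.095, 0.018, 0.64, 0.223, -0.086, 255], [0.1, -0.115, 0.022, 0.79, 0.275, -0.107, 255]]]'

```text
clock: 7.45
tcp_pos: [0.4686, -0.3098, 0.2473]
orientation: [0.62, 0.388, 0.522, -0.439]
wrist_force: [0.2, -0.5, 0.7]
finger_gap: 0.0002
```

```bash
python3 g.py -.045 .2
```

```text
7.45 [ 0.4686 -0.3098  0.2473] [-0.693  0.167 -0.117  1.141 -0.062  0.555] F [ 0.2 -0.5  0.7] gap 0.0002
shift [ 0.056  -0.0127  0.0534] turn [ 0.4245  0.1482 -0.0566] |t|deg 26.0
```

>>> drive_tool --moves '[[[0.0, -0.003, 0.014, 0.14, 0.05, -0.019, 255], [0.01, -0.006, 0.027, 0.28, 0.1, -0.038, 255], [0.03, -0.01, 0.042, 0.424, 0.148, -0.057, 255], [0.056, -0.0127, 0.053, 0.424, 0.148, -0.057, 255], [0.056, -0.0127, 0.053, 0.424, 0.148, -0.057, 255]]]'

```text
clock: 8.07
tcp_pos: [0.4756, -0.3715, 0.196]
orientation: [-0.47, -0.526, -0.474, 0.527]
wrist_force: [0.7, 0.7, -0.0]
finger_gap: 0.0001
```

```bash
python3 g.py -.045 .07
python3 - <<'E'
from t import *
st=readout.get_state(); q=st["orientation"]; R0=Ro.from_quat([q[1],q[2],q[3],q[0]]).as_matrix();p=st["tcp_pos"]
o=[]
for n,(x,y) in(("scene",(150,230)),("top",(370,180))):
    im=cams.read_camera(n); cv2.imwrite(f"pics/{n}3.png",im)
    big=cv2.resize(im[y:y+120,x:x+120],(400,400),interpolation=cv2.INTER_CUBIC)
    for u in proj(n,[p,p+[0,0,-.142]]): print(n,u); cv2.circle(big,tuple(np.round((u-[x,y])*400/120).astype(int)),2,(0,0,255),-1)
    o.append(big)
cv2.imwrite("pics/v4.png",np.hstack(o))
E
```

```text
8.075 [ 0.4756 -0.3715  0.196 ] [-0.796  0.385  0.063  1.255 -0.     0.884] F [ 0.7  0.7 -0. ] gap 0.0001
shift [0.126  0.002  0.0005] turn [-0.0011 -0.0035  0.005 ] |t|deg 0.4
scene [194.07263389 273.57124611]
scene [202.3436995  319.23963525]
top [451.67720648 230.46306931]
top [439.084013   239.96499108]
```

View pics/v4.png

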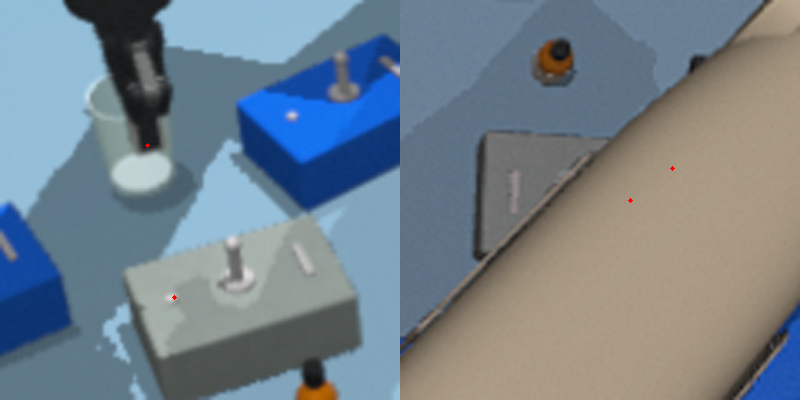

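The tool is over the dot end (crop (173,297)), clear of the upright toggle (crop (233,265)). I descend beside the toggle.

>>> drive_tool --moves '[[[0.03, 0.002, 0, 0, 0, 0, 255], [0.06, 0.002, 0, 0, 0, 0, 255], [0.09, 0.002, 0, 0, 0, 0, 255], [0.115, 0.002, 0, 0, 0, 0, 255], [0.125, 0.002, 0, 0, 0, 0, 255]]]'

```text
clock: 8.8
tcp_pos: [0.4781, -0.37, 0.0741]
orientation: [-0.472, -0.526, -0.473, 0.526]
wrist_force: [-0.4, -0.0, 0.4]
finger_gap: 0.0003
```

```bash
python3 g.py -.003 .07
python3 - <<'E'
from t import *
im=cams.read_camera("scene"); cv2.imwrite("pics/v5.png",cv2.resize(im[270:370,170:270],(500,500),interpolation=cv2.INTER_CUBIC))
E
```

```text
8.8 [ 0.4781 -0.37    0.0741] [-0.791  0.459 -0.135  0.979 -0.     0.886] F [-0.4 -0.   0.4] gap 0.0003
shift [ 0.0042 -0.0009 -0.0402] turn [ 0.0013 -0.0014  0.002 ] |t|deg 0.2
```

View pics/v5.png

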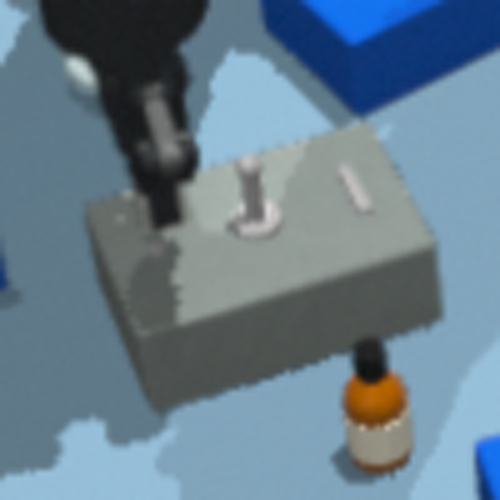

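The finger stands at crop (165,215), on the dot side and in line with the toggle at (255,190). I push towards the bar.

>>> drive_tool --moves '[[[0.003, -0.001, -0.014, 0, 0, 0, 255], [0.003, -0.001, -0.022, 0, 0, 0, 255], [0.003, -0.001, -0.029, 0, 0, 0, 255], [0.003, -0.001, -0.035, 0, 0, 0, 255], [0.003, -0.001, -0.04, 0, 0, 0, 255]]]'

```text
clock: 9.48
tcp_pos: [0.4816, -0.3314, 0.0714]
orientation: [-0.472, -0.525, -0.472, 0.527]
wrist_force: [-0.3, -5.8, 0.2]
finger_gap: -0.0
```

```bash
python3 g.py -.003 .071
python3 - <<'E'
from t import *
im=cams.read_camera("scene"); cv2.imwrite("pics/v6.png",cv2.resize(im[270:370,170:270],(500,500),interpolation=cv2.INTER_CUBIC))
E
```

```text
9.475 [ 0.4816 -0.3314  0.0714] [-0.739  0.426 -0.196  0.949 -0.002  0.939] F [-0.3 -5.8  0.2] gap -0.0
shift [ 0.0004 -0.0003 -0.0014] turn [0.0006 0.0015 0.0014] |t|deg 0.1
```

View pics/v6.png

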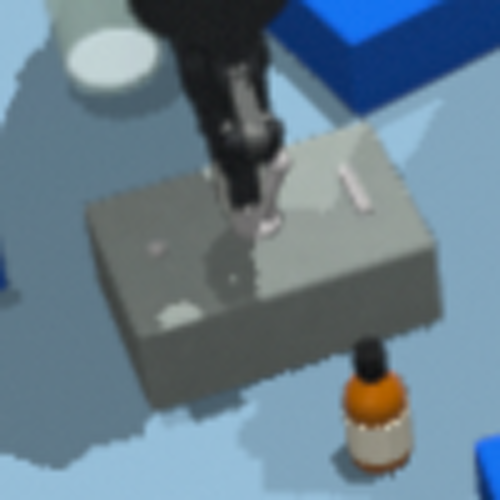

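The toggle leans towards the bar with 5.8 N on the finger, more than the spring alone should give, so it is likely at the end stop. I push 1.5 mm more to confirm and hold.

>>> drive_tool --moves '[[[0, 0, -0.002, 0, 0, 0, 255], [0, 0, -0.003, 0, 0, 0, 255], [0, 0, -0.003, 0, 0, 0, 255], [0, 0, -0.003, 0, 0, 0, 255], [0, 0, -0.003, 0, 0, 0, 255]]]'

```text
clock: 10.15
tcp_pos: [0.482, -0.3307, 0.0718]
orientation: [-0.473, -0.525, -0.471, 0.528]
wrist_force: [-1.7, -8.1, 0.5]
finger_gap: -0.0002
```

```bash
python3 g.py -.003 .071
```

```text
10.15 [ 0.482  -0.3307  0.0718] [-0.736  0.423 -0.199  0.946 -0.006  0.944] F [-1.7 -8.1  0.5] gap -0.0002
shift [ 0.0008 -0.0006 -0.0007] turn [-0.0009  0.006   0.001 ] |t|deg 0.4
```

It moved only 0.7 mm of the 3 mm commanded while the force rose to 8 N, so it is at the stop. I hold it there.

>>> drive_tool --moves '[[[0, 0, -0.002, 0, 0, 0, 255], [0, 0, -0.002, 0, 0, 0, 255], [0, 0, -0.002, 0, 0, 0, 255], [0, 0, -0.002, 0, 0, 0, 255], [0, 0, -0.002, 0, 0, 0, 255]]]'

```text
clock: 10.78
tcp_pos: [0.4821, -0.3307, 0.0721]
orientation: [-0.474, -0.524, -0.47, 0.53]
wrist_force: [-1.1, -6.4, -0.3]
finger_gap: 0.0003
```

>>> drive_tool --moves '[[[0, 0, -0.002, 0, 0, 0, 255], [0, 0, -0.002, 0, 0, 0, 255], [0, 0, -0.002, 0, 0, 0, 255], [0, 0, -0.002, 0, 0, 0, 255], [0, 0, -0.002, 0, 0, 0, 255]]]'

```text
clock: 11.4
tcp_pos: [0.4822, -0.3307, 0.0722]
orientation: [-0.474, -0.524, -0.468, 0.531]
wrist_force: [-2.1, -6.9, -0.7]
finger_gap: -0.0
```

>>> drive_tool --moves '[[[0, 0, 0.003, 0, 0, 0, 255], [0, 0, 0.006, 0, 0, 0, 255], [0, 0, 0.009, 0, 0, 0, 255], [0, 0, 0.012, 0, 0, 0, 255], [0, 0, 0.015, 0, 0, 0, 255]]]'

```text
clock: 12.02
tcp_pos: [0.4803, -0.3451, 0.072]
orientation: [-0.474, -0.524, -0.469, 0.531]
wrist_force: [-0.0, 0.2, -0.7]
finger_gap: -0.0002
```

>>> drive_tool --moves '[[[0, 0, 0.003, 0, 0, 0, 255], [0, 0, 0.006, 0, 0, 0, 255], [0, 0, 0.01, 0, 0, 0, 255], [0, 0, 0.016, 0, 0, 0, 255], [0, 0, 0.024, 0, 0, 0, 255]]]'

```text
clock: 12.65
tcp_pos: [0.4776, -0.3694, 0.0723]
orientation: [-0.474, -0.524, -0.469, 0.531]
wrist_force: [0.4, -1.1, -0.5]
finger_gap: 0.0002
```

```bash
python3 g.py -.045 .2
python3 - <<'E'
from t import *
im=cams.read_camera("scene"); cv2.imwrite("pics/v7.png",cv2.resize(im[270:370,170:270],(500,500),interpolation=cv2.INTER_CUBIC))
E
```

```text
12.65 [ 0.4776 -0.3694  0.0723] [-0.786  0.454 -0.149  0.962 -0.01   0.896] F [ 0.4 -1.1 -0.5] gap 0.0002
shift [-0.1276 -0.0006  0.0039] turn [-0.0033  0.0119  0.0015] |t|deg 0.7
```

View pics/v7.png

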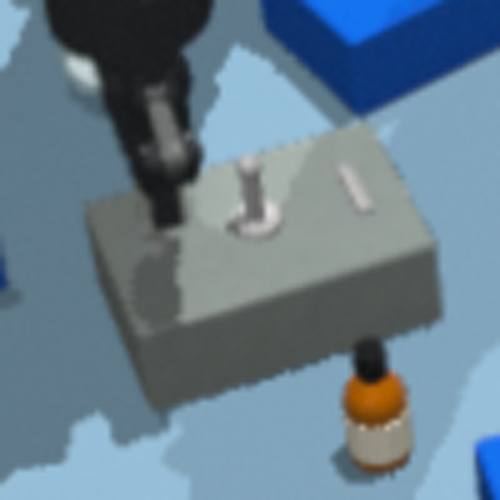

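The toggle is upright again (ball at crop (250,163), base at (255,218), as before the push), and the finger is clear. I lift and hand in.

>>> drive_tool --moves '[[[-0.02, 0, 0.003, 0, 0, 0, 255], [-0.05, 0, 0.003, 0, 0, 0, 255], [-0.08, 0, 0.003, 0, 0, 0, 255], [-0.11, 0, 0.003, 0, 0, 0, 255], [-0.13, 0, 0.003, 0, 0, 0, 255]]]'

```text
clock: 13.32
tcp_pos: [0.4779, -0.3726, 0.2042]
orientation: [-0.475, -0.524, -0.468, 0.531]
wrist_force: [0.2, 0.4, -0.1]
finger_gap: 0.0003
```

```bash
python3 g.py -.045 .2
python3 - <<'E'
from t import *
im=cams.read_camera("scene"); cv2.imwrite("pics/v8.png",np.hstack([cv2.resize(im[270:370,170:270],(400,400),interpolation=cv2.INTER_CUBIC),cv2.resize(im[205:275,345:415],(400,400),interpolation=cv2.INTER_CUBIC)]))
E
```

```text
13.325 [ 0.4779 -0.3726  0.2042] [-0.789  0.375  0.068  1.254 -0.011  0.894] F [ 0.2  0.4 -0.1] gap 0.0003
shift [ 0.0042 -0.001  -0.0008] turn [-0.0045  0.0141 -0.0004] |t|deg 0.8
```

View pics/v8.png

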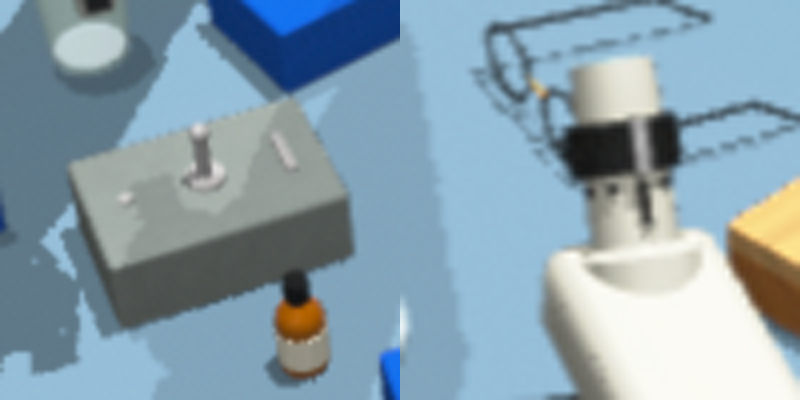

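The toggle is upright at (200,155), and the collar rib at (640,147) is in line with the long rib at (646,207). The robot is clear of everything.

```bash
python3 -c "
from workcell import env
print(env.hand_in())"
```

```text
the job is handed in; nothing more can be done
None
```

I turned the collar 1.26 rad to the marked stop and let it go. I then pushed the grey box's toggle over towards the long bar, held it for about 1.9 s, let it spring back, and handed the job in at about 13.4 s of the 51 s allowed.

- **Collar:** in the last pictures its rib lines up with the long rib to within about 0.03 rad, judged from the pixels.
- **Toggle:** I did not measure the lean directly. It was against its end stop: the finger moved only 0.7 mm of a 3 mm push while the force rose from 5.8 to 8.1 N. The finger's position put the lean at 0.33–0.44 rad, against the 0.32 rad needed. It stands upright again in the last picture.
- **Bystanders:** the spectacles and the dropper look unmoved in the last picture. I did not re-measure the others, but no unexpected contact force showed up.
- **Camera disagreement:** the two cameras differed by about 4–5 mm on the lamp box. Correcting the offsets against the gripper's known position brought that down to about 1.5 mm.

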